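# Lock the fondue tray onto its stand

## Task

Lock the round bamboo fondue tray onto its stand: with a fingertip, push gently sideways against the red peg to turn the tray until the notch in its rim is over the orange pin, then press down on the steel cap in the middle until the tray is fully home, and come away. Do not grip the peg or lift the tray, and leave the bowl, cup, dish, forks, mug and jar where they stand.

Things in the scene. Friction and masses are not known exactly. Their poses are not given: they have to be found in the camera images.
- stand: fixed round steel stand that carries the bamboo tray; origin on the shelf, on the vertical axis about which the tray turns. Its x axis points to the locating pin. A flat steel arm runs out under the tray in that direction and ends, 113 mm from the axis, in an upright orange post 18 mm thick whose top is 33 mm above the shelf, visible outside the tray's rim
- pin (a point): point on top of the orange locating pin, 83 mm from the tray's axis, 31 mm above the shelf. The pin is a level round bar, 8 mm thick, that reaches inward from the orange post under the tray's rim to 75 mm from the axis
- notch (a point): the rim notch of the round bamboo tray: point in the middle of the notch, 83 mm from the tray's axis, at the level of the tray's underside. The notch is a 17 mm wide slot open at the rim, from 90 mm in to 71 mm from the axis. A dark inlaid line on the tray runs from the centre cap to the notch
- peg_top (a point): centre of the top of the red finger peg, an upright cylinder 14 mm thick and 26 mm tall that stands on the tray 60 mm from its axis, exactly opposite the notch; it turns and sinks with the tray
- finger_peg: the same red peg; origin at the centre of its foot on the tray's top
- press_cap (a point): centre of the top of the round steel cap in the middle of the tray, 44 mm across, 8 mm above the tray's flat top: the place to press. Above the shelf: unseated, tray underside 32, flat top 44, cap top 52 mm; seated, 20, 32 and 40 mm
- tray_turn (a joint): angle of the level bamboo tray (180 mm across, 12 mm thick) on its stand in rad, growing counter-clockwise seen from above; 0, or a whole turn (6.283), when the notch is over the pin. No stop between -7 and 7. It turns either way and stays where it is left (friction 0.10 N m, about 1.7 N at the peg)
- tray_press (a joint): how far the tray is pressed down, in m: 0 at the start (raised), 0.012 fully home, negative if lifted. A tight collar holds it at any height; about 6 N on the cap moves it (4 to 8 N with the tray's varying weight). With the notch off the pin the rim lands on the pin after 1 mm; pushed hard (20 N) it then gives some 4 mm and springs only partly back
- fondue_bowl: white ceramic fondue bowl, 140 mm across the rim, 65 mm high, standing on a steel wire frame whose top is 66 mm above the shelf; origin at the centre of the bowl's underside; to be left alone
- tealight_cup: small clear glass tealight cup, 54 mm across, 36 mm high, standing close beside the tray; origin at the centre of its underside; to be left alone
- dip_dish: small blue ceramic dip dish, 72 mm across, 26 mm high, standing close beside the tray; origin at the centre of its underside; to be left alone
- fork_holder: wooden block with a steel spring clip holding four short steel forks upright, 50 x 130 mm, 126 mm high with the coloured fork handles; origin at the centre of its underside; to be left alone
- mug: terracotta mug, 76 mm across plus a handle, 85 mm high; origin at the centre of its underside; to be left alone
- chocolate_jar: amber glass jar with a brass lid, 72 mm across, 95 mm high; origin at the centre of its underside; to be left alone
Things that resemble listed ones, but are neither listed nor needed, are in the scene too. What is shaped like the stand but purple or yellow is not meant.

How it is judged:
On the way, in this order (a step that is already met when the one before it is completed fails the run):
1. the notch is over the pin (within 10 mm) while the tray is not yet seated (horizontal distance between notch and pin below 0.01 m and value of joint tray_press below 0.007 m), for 0.1 s.
2. the tray is pressed fully home over the pin (value of joint tray_press above 0.0105 m and horizontal distance between notch and pin below 0.007 m), for 0.2 s.
At the end, for the whole second after the job is handed in: The tray is down on its stand (pressed at least 10.5 of 12 mm) with the pin in its notch (notch and pin points within 7 mm seen from above), and the bowl, cup, dish, fork holder, mug and jar each stand within 20 mm of where they were (all of step 2 and distance of each of fondue_bowl, tealight_cup, dip_dish, fork_holder, mug, chocolate_jar from where it was at the start of the episode below 0.02 m); the robot touches nothing.
It fails at once if the bowl, cup, dish, fork holder, mug or jar is moved by more than 20 mm (distance of any of fondue_bowl, tealight_cup, dip_dish, fork_holder, mug, chocolate_jar from where it was at the start of the episode above 0.02 m).
It fails at once if the tray is lifted by more than 3 mm (value of joint tray_press below -0.003 m).
It fails at once if the red peg is gripped or shoved hard, with more than 18 N (contact force between the fingers and finger_peg above 18 N).
It also fails if it takes over 48 s, if anything falls off the work surface, if the arm or the gripper's body presses on something with over 40 N, if the wrist force passes 120 N, or if a joint passes its speed limit or range.

## Robot

A 7-joint arm with a two-finger parallel gripper is mounted at the origin on the work surface. World frame = base frame: x ahead of the robot, y to its left, z up, the work surface at z = 0. Lengths are in m, angles in rad, forces in N, time in s.
With the tool pointing down it reaches from about 0.425 to 0.95 m from the base axis. Payload 16.7 kg.
Tool frame: the origin (TCP) lies on the mounting face of the last link; the fingertips stand nose_length ahead of it and the grasp point (between the pads) lies 180 mm ahead of it (nose_length is the distance from the TCP to the fingertips, in m); z points along the fingers, y is the line along which they close (so a half turn about z gives the same grasp; the last joint's range is limited). The gripper opens to 94 mm and grips with 3 to 60 N. Pads are 16 mm wide; open, the fingers measure 119 mm over their backs; the gripper's body (75 mm by 177 mm) begins 78 mm behind the grasp point.
Start: joints at [-1.284, 0.426, 0.074, 1.606, -0.034, 1.111, -0.067], TCP at [0.285, 0.612, 0.405] pointing down, gripper open.
Joint ranges: [-2.85, 2.85], [-0.5, 2.14], [-1.23, 1.37], [0.21, 2.46], [-1.02, 4.16], [0.16, 2.05], [-2.73, 2.73]. Speed limits (rad/s): [1.89, 1.89, 2.39, 2.39, 3.01, 3.01, 3.01].

## Interface

Orientations are given as a unit quaternion [x, y, z, w].
In Python, from rig import get_obs, snapshot, finish_job, nose_length gives the robot as it stands. The module is installed in compiled form; this text tells all that it offers.
- The arm moves only by the tool arm_command, never from a script. Its argument "increments" is a list of rows, each a list of 3 entries, a list of its own where there are three numbers: the opening, from 0 (shut) to 1 (fully open), then the shift along the tool's x, y, z in mm, then the turn about the tool's z in degrees. A call has 1 to 10 rows; each row is the pose to reach, as a shift and turn from the pose commanded when the call began, along the tool's axes at that moment; what a row does not reach only later rows make up. A row lasts 1/10 s, in which the tool goes at most 50 mm and 8.59 degrees, less where a joint would pass 70% of its speed; a pose out of reach is approached as far as the arm can. A call with a gripper value outside its range is refused whole. The fingers move at their own pace and stop on an object; "grip_force" is the grip in N (left out, the last holds). Time passes only in rows, so rows that repeat a pose let the fingers close. It gives the time, the measured TCP pose, the force, the opening and the grip force at its end, in the units of the state.
- get_obs(): the state, without advancing time (a new reading comes with each control period).
- snapshot(name): name is "scene" or "top"; returns a dict with "color" (400x640x3 uint8, blue, green, red), "z_map" (400x640 float32, m along the optical axis (not along the pixel's ray), 0 where there is no reading), "mtx" (3x3 intrinsics, pixels), "extrinsics" (4x4, takes a point from world to camera coordinates). Camera axes: x right, y up, looking along -z (the intrinsics and any distortion apply to the point x, -y, -z); pixel columns grow to the right and rows downward; lengths in m; the calibration is good to about 2 mm. A picture is of the moment at which its call begins.
- finish_job(): hands the job in; it is judged then, once.
The state is a dict: "clock": time; "joint_positions": joint angles; "qvel": joint speeds; "joint_efforts": joint torques, N m; "position": TCP position; "tool_rot": TCP orientation; "contact_force": force on the tool from outside, world axes, zero at the start; "wrist_torque": the same for the moment, N m; "finger_gap": finger opening in m; "finger_force": force on a finger pad.
Only numpy, scipy, OpenCV 4.12 (cv2) and the standard library are available. Lean on these libraries where they do the work, as an engineer would, in place of code of your own. Each camera call takes 0.05 s, during which the arm holds its last target. There are 200 camera calls.

## Working session

There is one attempt and no reset: what is moved stays moved. The work goes in short steps, Python scripts to look and compute and a tool call to move; the robot and the scene stay as the last step left them, time stands still between calls to the robot, and variables do not carry over. Pictures are saved under pics/ and viewed, at most 10 in all, crops included, and the job is handed in when it is done.

Besides the shell and the picture viewer there is one more tool, called after "Request:" as name(argument=value, ...), one argument or row to a line, values as JSON. arm_command: Moves the arm, as the interface text tells. Its arguments: {"type":"object","properties":{"increments":{"type":"array","items":{"type":"array"}},"grip_force":{"type":"number"}},"required":["increments"]}

```bash
mkdir -p pics; cat > h.py <<'E'
import numpy as np, cv2
from rig import *
def world(s,u,v,z=None):
    K=np.array(s['mtx']);E=np.array(s['extrinsics']);R=E[:3,:3];t=E[:3,3]
    r=np.array([(u-K[0,2])/K[0,0],-(v-K[1,2])/K[1,1],-1.])
    c=-R.T@t
    d=R.T@r
    if z is None: return c+d*s['z_map'][int(v),int(u)]
    return c+d*(z-c[2])/d[2]
E
python3 - <<'E'
from h import *
o=get_obs();print(o,nose_length() if callable(nose_length) else nose_length)
for n in('scene','top'):
    s=snapshot(n);cv2.imwrite(f'pics/{n}0.png',s['color']);np.savez(f'{n}0.npz',**s);print(s['mtx'],s['extrinsics'])
E
```

```text
{'clock': 0.0, 'joint_positions': array([-1.28450633,  0.42670727,  0.07383306,  1.606607  , -0.03410995,
        1.11083173, -0.06713047]), 'qvel': array([ 0.00064421,  0.00046008, -0.0008237 ,  0.00027903,  0.00015915,
        0.00051478,  0.00098057]), 'joint_efforts': array([-1.09477467e-03, -9.35828733e+01,  3.66651691e+00, -4.54208028e+01,
       -4.87965136e-02,  1.99173612e-02,  1.69196846e-04]), 'position': array([0.28485534, 0.6117357 , 0.40399143]), 'tool_rot': array([ 2.16199394e-01,  9.76349017e-01, -6.39248968e-04, -1.01858570e-04]), 'contact_force': array([ 0.2219367 , -0.10494309, -0.3565087 ]), 'wrist_torque': array([-0.00265124, -0.03134903,  0.08057656]), 'finger_force': 0.0, 'finger_gap': 0.09392234140295352} 0.1992
[[406.19736115   0.         312.37523852]
 [  0.         406.19736115 191.53362775]
 [  0.           0.           1.        ]] [[ 0.69374443  0.72017703 -0.00798162 -0.34745364]
 [-0.50107815  0.49058823  0.71291225  0.19202752]
 [ 0.51733872 -0.49057949  0.70120783 -1.62181582]
 [ 0.          0.          0.          1.        ]]
[[441.63979744   0.         318.37644022]
 [  0.         441.63979744 197.56598969]
 [  0.           0.           1.        ]] [[ 0.00539245 -0.99974811  0.02178618 -0.01427723]
 [ 0.99819968  0.00668298  0.05960479 -0.52694976]
 [-0.05973538  0.02142554  0.99798428 -1.27941154]
 [ 0.          0.          0.          1.        ]]
```

View pics/top0.png

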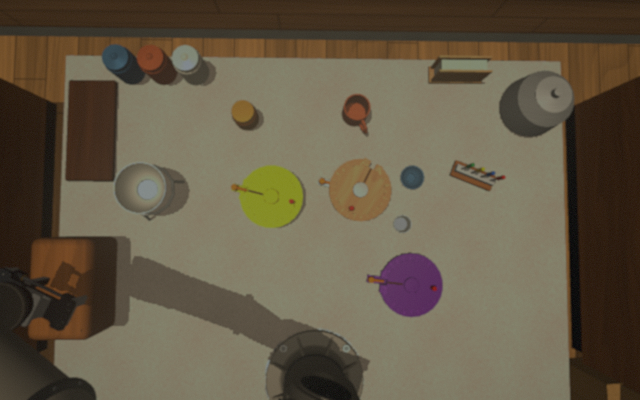

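View pics/scene0.png

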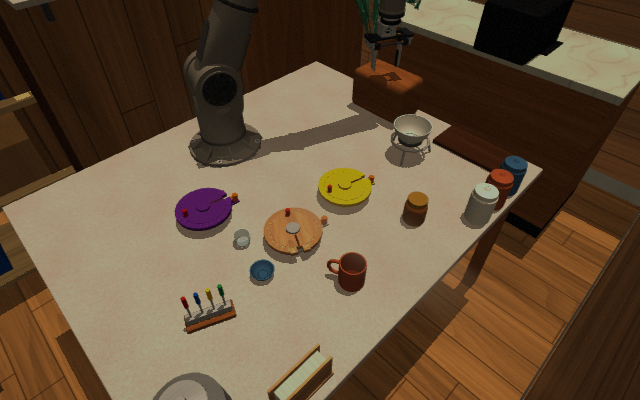

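The top view shows three stand-like objects: bamboo at (361,190), yellow at (271,196) and purple at (411,285). I choose the bamboo one. Its orange post is near (323,182), the red peg near (351,209), and the notch near (374,166). The dish is at (412,177) and the tealight at (401,224).

```bash
python3 - <<'E'
from h import *
s=dict(np.load('top0.npz'));c=s['color'][140:250,305:435]
cv2.imwrite('pics/crop0.png',cv2.resize(c,None,fx=6,fy=5.45,interpolation=cv2.INTER_CUBIC))
hsv=cv2.cvtColor(s['color'],cv2.COLOR_BGR2HSV)
for n,u,v,z in(('cap',361,190,.052),('post',323,182,.033),('peg',351,209,.07),('notch',374,166,.044),('dish',412,177,.026),('cup',401,224,.036),('mug',356,110,.085)):
    print(n,world(s,u,v,z).round(4),world(s,u,v).round(4))
E
```

```text
cap [ 0.5474 -0.1321  0.052 ] [ 0.5473 -0.1321  0.0523]
post [ 0.5713 -0.0239  0.033 ] [ 0.5715 -0.0239  0.0313]
peg [ 0.4922 -0.1018  0.07  ] [ 0.4922 -0.1018  0.0697]
notch [ 0.6178 -0.1707  0.044 ] [ 6.237e-01 -1.773e-01 -5.000e-04]
dish [ 0.5887 -0.2851  0.026 ] [ 0.5906 -0.2894  0.0077]
cup [ 0.4509 -0.2498  0.036 ] [0.4497 0.0167 1.3086]
mug [ 0.7705 -0.1142  0.085 ] [ 0.7902 -0.1222  0.01  ]
```

View pics/crop0.png

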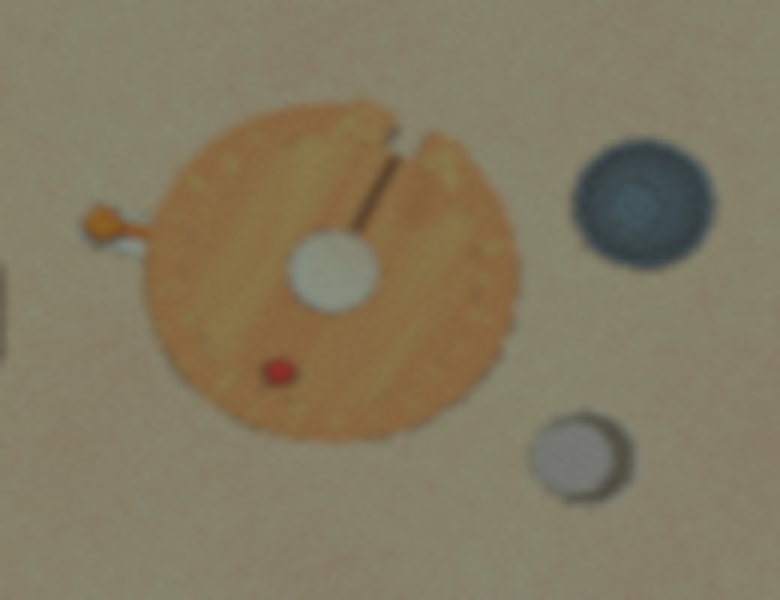

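The crop confirms the bamboo tray: cap (360.5,189.7), post (322,181.1), peg (351.5,208.1), notch (372,166.2). I'll refine the angles and compute the move to a point behind the peg.

```bash
cat >> h.py <<'E'
def go(x,y,z,ang,o=None):
    "increments (tool mm, deg) to bring fingertip to x,y,z with tool x at world angle ang(deg)"
    from scipy.spatial.transform import Rotation as Ro
    o=o or get_obs();R=Ro.from_quat(o['tool_rot']).as_matrix()
    d=R.T@(np.array([x,y,z+nose_length])-o['position'])*1000
    a=np.degrees(np.arctan2(R[1,0],R[0,0]));t=-((ang-a+180)%360-180)
    print('tip',(o['position']-[0,0,nose_length]).round(4),'xang',a.round(1),'F',o['contact_force'].round(1),'t',round(o['clock'],2),'| shift',d.round(1),'turn',round(t,1))
def tray(s,press=0):
    "cap centre, notch, peg and post from colours, with angles"
    c=s['color'];h=cv2.cvtColor(c,cv2.COLOR_BGR2HSV)
    P={}
    def blob(m,u,v,r,z):
        k=np.zeros(m.shape,np.uint8);cv2.circle(k,(u,v),r,1,-1);y,x=np.nonzero(m&(k>0))
        return world(s,x.mean(),y.mean(),z)[:2],len(x)
    red=((h[...,0]<5)|(h[...,0]>172))&(h[...,1]>150)
    P['cap']=blob(h[...,1]<75,361,190,9,.052-press)
    P['peg']=blob(red,361,190,28,.070-press)
    P['post']=blob((h[...,0]<18)&(h[...,1]>150),322,181,6,.033)
    return P
E
python3 - <<'E'
from h import *
s=dict(np.load('top0.npz'));P=tray(s)
C=P['cap'][0]
for k,(p,n) in P.items(): d=p-C;print(k,p.round(4),n,'r',np.hypot(*d).round(4),'ang',np.degrees(np.arctan2(d[1],d[0])).round(1))
d=world(s,372,166.2,.044)[:2]-C;print('notch',np.hypot(*d),np.degrees(np.arctan2(d[1],d[0])))
go(.507,-.081,.10,62)
E
```

```text
cap [ 0.5493 -0.1291] 182 r 0.0 ang 0.0
peg [ 0.4958 -0.1018] 7 r 0.0601 ang 153.0
post [ 0.5745 -0.0231] 19 r 0.1089 ang 76.6
notch 0.07672742354954278 -27.88137807273374
tip [0.2849 0.6118 0.2048] xang 155.0 F [ 0.1 -0.  -0.9] t 0.1 | shift [-493.8 -534.1  105.5] turn 93.0
```

Request:
arm_command(
  increments=[
    [0, [-494, -533, 60], 93],
    [0, [-494, -533, 60], 93],
    [0, [-494, -533, 60], 93],
    [0, [-494, -533, 60], 93],
    [0, [-494, -533, 60], 93],
    [0, [-494, -533, 60], 93],
    [0, [-494, -533, 60], 93],
    [0, [-494, -533, 60], 93],
    [0, [-494, -533, 60], 93],
    [0, [-494, -533, 60], 93],
  ],
  grip_force=10,
)

```text
clock: 1.1
position: [0.4377, 0.1355, 0.3635]
tool_rot: [0.825, 0.565, 0.0, -0.0]
contact_force: [1.0, 0.3, -0.6]
finger_gap: 0.0178
finger_force: 0.0
```

```bash
python3 -c "
from h import *
go(.507,-.080,.11,62);print(get_obs()['joint_positions'])"
```

```text
tip [0.4377 0.1355 0.1643] xang 68.7 F [ 1.   0.3 -0.6] t 1.1 | shift [-175.8  142.7   54.2] turn 6.7
[-0.93102178  0.11713784  0.53376611  2.14301108 -0.07652735  0.89883791
 -0.72359686]
```

Request:
arm_command(
  increments=[
    [0, [-176, 143, 54], 7],
    [0, [-176, 143, 54], 7],
    [0, [-176, 143, 54], 7],
    [0, [-176, 143, 54], 7],
    [0, [-176, 143, 54], 7],
    [0, [-176, 143, 54], 7],
    [0, [-176, 143, 54], 7],
    [0, [-176, 143, 54], 7],
  ],
)

```text
clock: 1.9
position: [0.5083, -0.077, 0.3095]
tool_rot: [0.857, 0.516, -0.0, -0.0]
contact_force: [0.2, 0.7, 0.1]
finger_gap: 0.0003
finger_force: 0.0
```

```bash
python3 -c "
from h import *
go(.507,-.080,.053,62);o=get_obs();print(o['joint_positions'],o['finger_gap'])
s=snapshot('scene');c=s['color'][170:290,200:360];cv2.imwrite('pics/s1.png',cv2.resize(c,None,fx=5,fy=5,interpolation=2))"
```

```text
tip [ 0.5083 -0.077   0.1103] xang 62.1 F [0.2 0.7 0.1] t 1.9 | shift [-3.3  0.3 57.3] turn 0.1
[-0.50393874  0.32777166  0.63672641  2.08225521 -0.26764295  0.81097168
 -0.19261577] 0.00034622915466897726
```

View pics/s1.png

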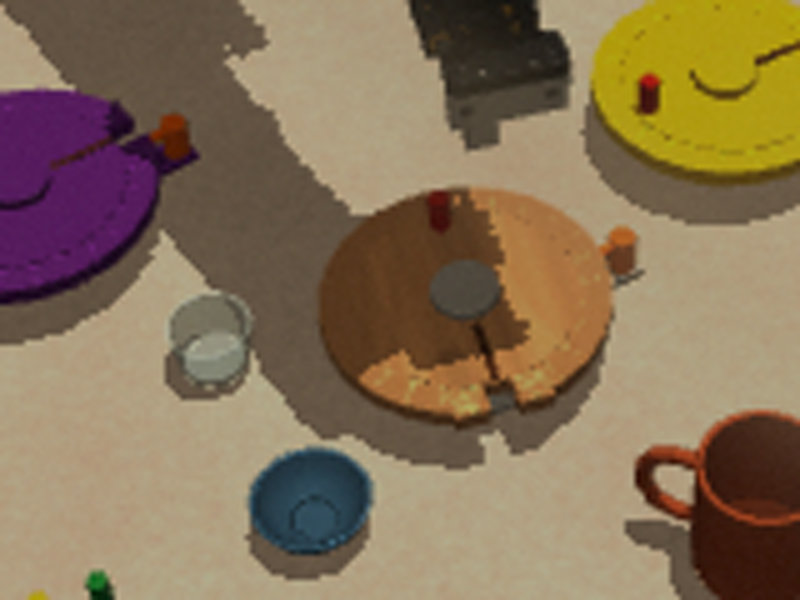

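The crop shows the closed fingertip (475,140) above and to the pin side of the peg (440,210). That is the right side for a counter-clockwise push, so I go down.

Request:
arm_command(
  increments=[
    [0, [-2, 0, 28], 0],
    [0, [-2, 0, 45], 0],
    [0, [-2, 0, 57], 0],
    [0, [-2, 0, 57], 0],
    [0, [-2, 0, 57], 0],
  ],
)

```text
clock: 2.45
position: [0.5077, -0.0793, 0.253]
tool_rot: [0.857, 0.516, 0.0, 0.0]
contact_force: [-0.1, -1.0, 0.3]
finger_gap: 0.0008
finger_force: 0.0
```

```bash
python3 - <<'E'
from h import *
o=get_obs();go(.507,-.080,.053,62)
# pushing path: peg angle th, finger centre 15 mm behind, tool x opposite to tangent
C=np.array([.549,-.130])
for th in range(152,264,10):
    a=np.radians(th);p=C+.06*np.array([np.cos(a),np.sin(a)])-.015*np.array([-np.sin(a),np.cos(a)])
    print(th,end=' ');go(p[0],p[1],.053,th-90,o)
E
```

```text
tip [ 0.5077 -0.0793  0.0538] xang 62.1 F [-0.1 -1.   0.3] t 2.45 | shift [-0.9 -0.3  0.8] turn 0.1
152 tip [ 0.5077 -0.0793  0.0538] xang 62.1 F [-0.1 -1.   0.3] t 2.45 | shift [-10.3   0.2   0.8] turn 0.1
162 tip [ 0.5077 -0.0793  0.0538] xang 62.1 F [-0.1 -1.   0.3] t 2.45 | shift [-21.   -1.5   0.8] turn -9.9
172 tip [ 0.5077 -0.0793  0.0538] xang 62.1 F [-0.1 -1.   0.3] t 2.45 | shift [-31.7  -1.3   0.8] turn -19.9
182 tip [ 0.5077 -0.0793  0.0538] xang 62.1 F [-0.1 -1.   0.3] t 2.45 | shift [-42.3   0.7   0.8] turn -29.9
192 tip [ 0.5077 -0.0793  0.0538] xang 62.1 F [-0.1 -1.   0.3] t 2.45 | shift [-52.4   4.5   0.8] turn -39.9
202 tip [ 0.5077 -0.0793  0.0538] xang 62.1 F [-0.1 -1.   0.3] t 2.45 | shift [-61.7  10.1   0.8] turn -49.9
212 tip [ 0.5077 -0.0793  0.0538] xang 62.1 F [-0.1 -1.   0.3] t 2.45 | shift [-69.8  17.1   0.8] turn -59.9
222 tip [ 0.5077 -0.0793  0.0538] xang 62.1 F [-0.1 -1.   0.3] t 2.45 | shift [-76.6  25.5   0.8] turn -69.9
232 tip [ 0.5077 -0.0793  0.0538] xang 62.1 F [-0.1 -1.   0.3] t 2.45 | shift [-81.9  34.9   0.8] turn -79.9
242 tip [ 0.5077 -0.0793  0.0538] xang 62.1 F [-0.1 -1.   0.3] t 2.45 | shift [-85.4  45.1   0.8] turn -89.9
252 tip [ 0.5077 -0.0793  0.0538] xang 62.1 F [-0.1 -1.   0.3] t 2.45 | shift [-87.1  55.7   0.8] turn -99.9
262 tip [ 0.5077 -0.0793  0.0538] xang 62.1 F [-0.1 -1.   0.3] t 2.45 | shift [-87.   66.5   0.8] turn -109.9
```

Request:
arm_command(
  increments=[
    [0, [-3, 0, 0], 0],
    [0, [-6, 0, 0], 0],
    [0, [-8, 0, 0], 0],
    [0, [-10, 0, 0], 0],
    [0, [-12, 0, 0], -2],
    [0, [-15, -1, 0], -4],
    [0, [-18, -1, 0], -7],
    [0, [-21, -1.5, 0], -10],
    [0, [-24, -1.5, 0], -13],
    [0, [-26, -1.5, 0], -15],
  ],
)

```text
clock: 3.45
position: [0.494, -0.1021, 0.2527]
tool_rot: [0.782, 0.624, 0.0, 0.0]
contact_force: [0.8, 1.0, -0.4]
finger_gap: 0.0004
finger_force: 0.9
```

```bash
python3 - <<'E'
from h import *
o=get_obs();print(o['contact_force'])
C=np.array([.549,-.130])
for th in range(172,264,5):
    a=np.radians(th);p=C+.06*np.array([np.cos(a),np.sin(a)])-.015*np.array([-np.sin(a),np.cos(a)])
    print(th,end=' ');go(p[0],p[1],.053,th-90,o)
P=tray(snapshot('top'));d=P['peg'][0]-C;print(P['peg'],np.hypot(*d),np.degrees(np.arctan2(d[1],d[0])))
E
```

```text
[ 0.78608159  0.96506388 -0.36281749]
172 tip [ 0.494  -0.1021  0.0535] xang 77.2 F [ 0.8  1.  -0.4] t 3.45 | shift [-5.1 -1.2  0.5] turn -4.8
177 tip [ 0.494  -0.1021  0.0535] xang 77.2 F [ 0.8  1.  -0.4] t 3.45 | shift [-10.5  -1.8   0.5] turn -9.8
182 tip [ 0.494  -0.1021  0.0535] xang 77.2 F [ 0.8  1.  -0.4] t 3.45 | shift [-15.9  -2.    0.5] turn -14.8
187 tip [ 0.494  -0.1021  0.0535] xang 77.2 F [ 0.8  1.  -0.4] t 3.45 | shift [-21.3  -1.7   0.5] turn -19.8
192 tip [ 0.494  -0.1021  0.0535] xang 77.2 F [ 0.8  1.  -0.4] t 3.45 | shift [-26.6  -0.9   0.5] turn -24.8
197 tip [ 0.494  -0.1021  0.0535] xang 77.2 F [ 0.8  1.  -0.4] t 3.45 | shift [-31.8   0.3   0.5] turn -29.8
202 tip [ 0.494  -0.1021  0.0535] xang 77.2 F [ 0.8  1.  -0.4] t 3.45 | shift [-37.    2.    0.5] turn -34.8
207 tip [ 0.494  -0.1021  0.0535] xang 77.2 F [ 0.8  1.  -0.4] t 3.45 | shift [-41.9   4.2   0.5] turn -39.8
212 tip [ 0.494  -0.1021  0.0535] xang 77.2 F [ 0.8  1.  -0.4] t 3.45 | shift [-46.7   6.7   0.5] turn -44.8
217 tip [ 0.494  -0.1021  0.0535] xang 77.2 F [ 0.8  1.  -0.4] t 3.45 | shift [-51.2  
[... 465 characters left out ...]
p [ 0.494  -0.1021  0.0535] xang 77.2 F [ 0.8  1.  -0.4] t 3.45 | shift [-69.   29.6   0.5] turn -74.8
247 tip [ 0.494  -0.1021  0.0535] xang 77.2 F [ 0.8  1.  -0.4] t 3.45 | shift [-71.4  34.5   0.5] turn -79.8
252 tip [ 0.494  -0.1021  0.0535] xang 77.2 F [ 0.8  1.  -0.4] t 3.45 | shift [-73.4  39.5   0.5] turn -84.8
257 tip [ 0.494  -0.1021  0.0535] xang 77.2 F [ 0.8  1.  -0.4] t 3.45 | shift [-75.   44.6   0.5] turn -89.8
262 tip [ 0.494  -0.1021  0.0535] xang 77.2 F [ 0.8  1.  -0.4] t 3.45 | shift [-76.1  49.9   0.5] turn -94.8
(array([nan, nan]), 0) nan nanh.py:23: RuntimeWarning: Mean of empty slice.
  return world(s,x.mean(),y.mean(),z)[:2],len(x)
  ret = ret.dtype.type(ret / rcount)
```

Request:
arm_command(
  increments=[
    [0, [-4, -1, 0], -4],
    [0, [-8, -1.5, 0], -7.5],
    [0, [-12, -2, 0], -11],
    [0, [-16, -2, 0], -15],
    [0, [-20, -2, 0], -18.5],
    [0, [-24, -1.5, 0], -22],
    [0, [-28, -0.5, 0], -26],
    [0, [-32, 0.5, 0], -30],
    [0, [-36, 1.5, 0], -34],
    [0, [-36, 1.5, 0], -34],
  ],
)

```text
clock: 4.5
position: [0.4874, -0.1378, 0.2526]
tool_rot: [0.566, 0.825, 0.0, 0.0]
contact_force: [0.0, -0.1, 0.5]
finger_gap: 0.0003
finger_force: 0.0
```

```bash
python3 - <<'E'
from h import *
o=get_obs();print(o['contact_force'],o['finger_force'])
C=np.array([.549,-.130])
for th in range(202,264,5):
    a=np.radians(th);p=C+.06*np.array([np.cos(a),np.sin(a)])-.015*np.array([-np.sin(a),np.cos(a)])
    print(th,end=' ');go(p[0],p[1],.053,th-90,o)
s=snapshot('top');c=s['color'][140:250,305:435];cv2.imwrite('pics/t2.png',cv2.resize(c,None,fx=6,fy=5.45,interpolation=2))
E
```

```text
[ 0.04996276 -0.13668267  0.53143123] 0.015570661635138094
202 tip [ 0.4874 -0.1378  0.0534] xang 111.1 F [ 0.  -0.1  0.5] t 4.5 | shift [-0.8  0.1  0.4] turn -0.9
207 tip [ 0.4874 -0.1378  0.0534] xang 111.1 F [ 0.  -0.1  0.5] t 4.5 | shift [-6.1 -0.9  0.4] turn -5.9
212 tip [ 0.4874 -0.1378  0.0534] xang 111.1 F [ 0.  -0.1  0.5] t 4.5 | shift [-11.5  -1.4   0.4] turn -10.9
217 tip [ 0.4874 -0.1378  0.0534] xang 111.1 F [ 0.  -0.1  0.5] t 4.5 | shift [-16.9  -1.5   0.4] turn -15.9
222 tip [ 0.4874 -0.1378  0.0534] xang 111.1 F [ 0.  -0.1  0.5] t 4.5 | shift [-22.3  -1.1   0.4] turn -20.9
227 tip [ 0.4874 -0.1378  0.0534] xang 111.1 F [ 0.  -0.1  0.5] t 4.5 | shift [-27.6  -0.2   0.4] turn -25.9
232 tip [ 0.4874 -0.1378  0.0534] xang 111.1 F [ 0.  -0.1  0.5] t 4.5 | shift [-32.8   1.1   0.4] turn -30.9
237 tip [ 0.4874 -0.1378  0.0534] xang 111.1 F [ 0.  -0.1  0.5] t 4.5 | shift [-37.9   2.9   0.4] turn -35.9
242 tip [ 0.4874 -0.1378  0.0534] xang 111.1 F [ 0.  -0.1  0.5] t 4.5 | shift [-42.8   5.2   0.4] turn -40.9
247 tip [ 0.4874 -0.1378  0.0534] xang 111.1 F [ 0.  -0.1  0.5] t 4.5 | shift [-47.5   7.8   0.4] turn -45.9
252 tip [ 0.4874 -0.1378  0.0534] xang 111.1 F [ 0.  -0.1  0.5] t 4.5 | shift [-52.   10.9   0.4] turn -50.9
257 tip [ 0.4874 -0.1378  0.0534] xang 111.1 F [ 0.  -0.1  0.5] t 4.5 | shift [-56.1  14.3   0.4] turn -55.9
262 tip [ 0.4874 -0.1378  0.0534] xang 111.1 F [ 0.  -0.1  0.5] t 4.5 | shift [-60.   18.1   0.4] turn -60.9
```

View pics/t2.png

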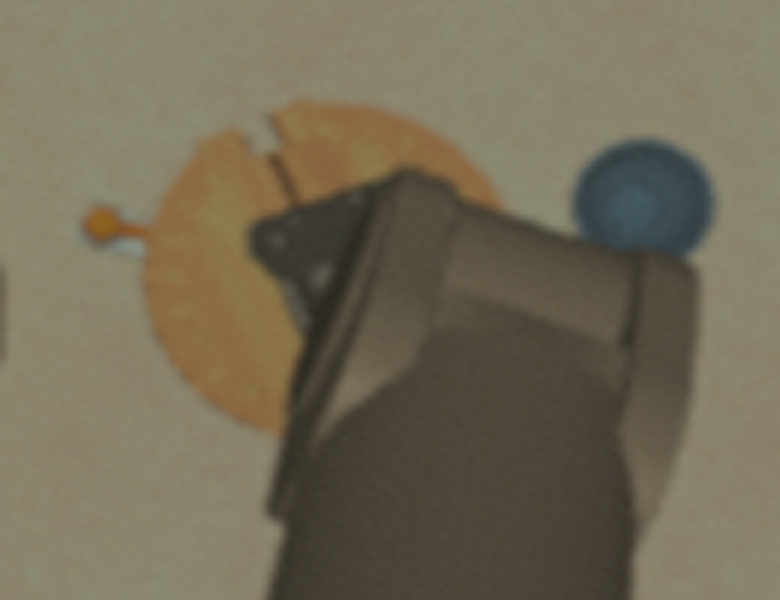

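The tray is turning, with the notch now at about (348,165). I keep pushing and leave a margin before the pin.

Request:
arm_command(
  increments=[
    [0, [-4, -0.5, 0], -4],
    [0, [-9, -1, 0], -8.5],
    [0, [-13, -1.5, 0], -12],
    [0, [-17, -1.5, 0], -16],
    [0, [-22, -1, 0], -20.5],
    [0, [-26, -0.5, 0], -24.5],
    [0, [-30, 0.5, 0], -28],
    [0, [-34, 1.5, 0], -32],
    [0, [-38, 3, 0], -36],
    [0, [-38, 3, 0], -36],
  ],
)

```text
clock: 5.55
position: [0.504, -0.1718, 0.2524]
tool_rot: [0.284, 0.959, -0.0, -0.0]
contact_force: [-0.1, 0.3, -0.6]
finger_gap: 0.0004
finger_force: 0.1
```

```bash
python3 - <<'E'
from h import *
o=get_obs();print(o['contact_force'],o['finger_force'])
C=np.array([.549,-.130])
d=world(snapshot('top'),348,164.8,.044)[:2]-C;print('prev notch',np.hypot(*d),np.degrees(np.arctan2(d[1],d[0])))
for th in range(237,264,5):
    a=np.radians(th);p=C+.06*np.array([np.cos(a),np.sin(a)])-.015*np.array([-np.sin(a),np.cos(a)])
    print(th,end=' ');go(p[0],p[1],.053,th-90,o)
s=snapshot('top');c=s['color'][140:250,305:435];cv2.imwrite('pics/t3.png',cv2.resize(c,None,fx=6,fy=5.45,interpolation=2))
E
```

```text
[-0.06088204  0.28298979 -0.56231278] 0.13557673810282722
prev notch 0.07952560140046191 25.71621707060083
237 tip [ 0.504  -0.1718  0.0532] xang 147.0 F [-0.1  0.3 -0.6] t 5.55 | shift [ 0.  -0.4  0.2] turn 0.0
242 tip [ 0.504  -0.1718  0.0532] xang 147.0 F [-0.1  0.3 -0.6] t 5.55 | shift [-5.3 -1.5  0.2] turn -5.0
247 tip [ 0.504  -0.1718  0.0532] xang 147.0 F [-0.1  0.3 -0.6] t 5.55 | shift [-10.6  -2.1   0.2] turn -10.0
252 tip [ 0.504  -0.1718  0.0532] xang 147.0 F [-0.1  0.3 -0.6] t 5.55 | shift [-16.   -2.3   0.2] turn -15.0
257 tip [ 0.504  -0.1718  0.0532] xang 147.0 F [-0.1  0.3 -0.6] t 5.55 | shift [-21.4  -1.9   0.2] turn -20.0
262 tip [ 0.504  -0.1718  0.0532] xang 147.0 F [-0.1  0.3 -0.6] t 5.55 | shift [-26.8  -1.1   0.2] turn -25.0
```

View pics/t3.png

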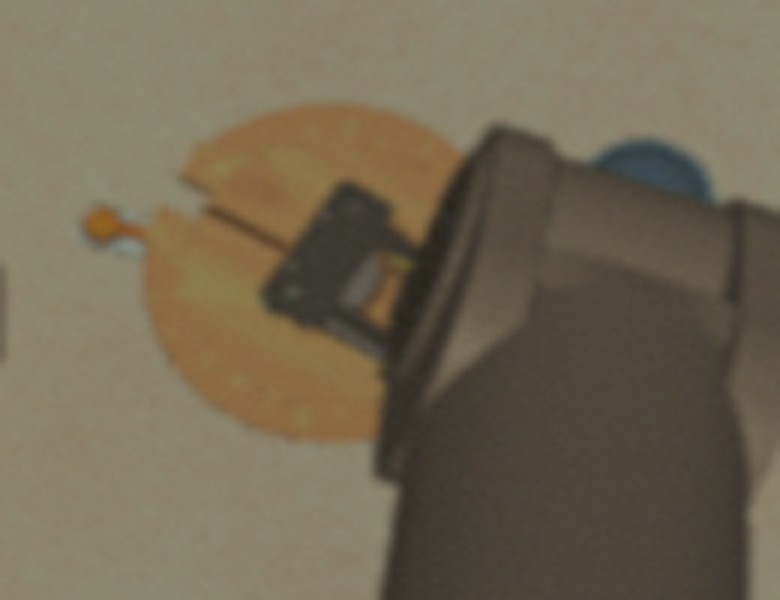

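The notch is now near pixel (336.3,176), at about 61°. The pin is at about 77°, so roughly 16° remain. I'll go 14° and measure.

Request:
arm_command(
  increments=[
    [0, [-3, -1, 0], -3],
    [0, [-6, -1.5, 0], -6],
    [0, [-9, -2, 0], -8.5],
    [0, [-12, -2, 0], -11.5],
    [0, [-14, -2, 0], -13],
    [0, [-15, -2, 0], -14],
    [0, [-15, -2, 0], -14],
  ],
)

```text
clock: 6.35
position: [0.5154, -0.1814, 0.2525]
tool_rot: [0.165, 0.986, 0.0, -0.0]
contact_force: [-0.6, 2.8, -0.2]
finger_gap: 0.0004
finger_force: 0.8
```

```bash
python3 - <<'E'
from h import *
o=get_obs();print(o['contact_force'],o['finger_force'])
C=np.array([.549,-.130])
for th in range(252,264,2):
    a=np.radians(th);p=C+.06*np.array([np.cos(a),np.sin(a)])-.015*np.array([-np.sin(a),np.cos(a)])
    print(th,end=' ');go(p[0],p[1],.053,th-90,o)
s=snapshot('top');c=s['color'][165:205,310:370];cv2.imwrite('pics/t4.png',cv2.resize(c,None,fx=13,fy=13,interpolation=2))
E
```

```text
[-0.57325232  2.83118681 -0.15302629] 0.7765425927937031
252 tip [ 0.5154 -0.1814  0.0533] xang 161.0 F [-0.6  2.8 -0.2] t 6.35 | shift [-1.1 -0.7  0.3] turn -1.0
254 tip [ 0.5154 -0.1814  0.0533] xang 161.0 F [-0.6  2.8 -0.2] t 6.35 | shift [-3.2 -1.2  0.3] turn -3.0
256 tip [ 0.5154 -0.1814  0.0533] xang 161.0 F [-0.6  2.8 -0.2] t 6.35 | shift [-5.3 -1.5  0.3] turn -5.0
258 tip [ 0.5154 -0.1814  0.0533] xang 161.0 F [-0.6  2.8 -0.2] t 6.35 | shift [-7.5 -1.8  0.3] turn -7.0
260 tip [ 0.5154 -0.1814  0.0533] xang 161.0 F [-0.6  2.8 -0.2] t 6.35 | shift [-9.6 -2.1  0.3] turn -9.0
262 tip [ 0.5154 -0.1814  0.0533] xang 161.0 F [-0.6  2.8 -0.2] t 6.35 | shift [-11.8  -2.2   0.3] turn -11.0
```

View pics/t4.png

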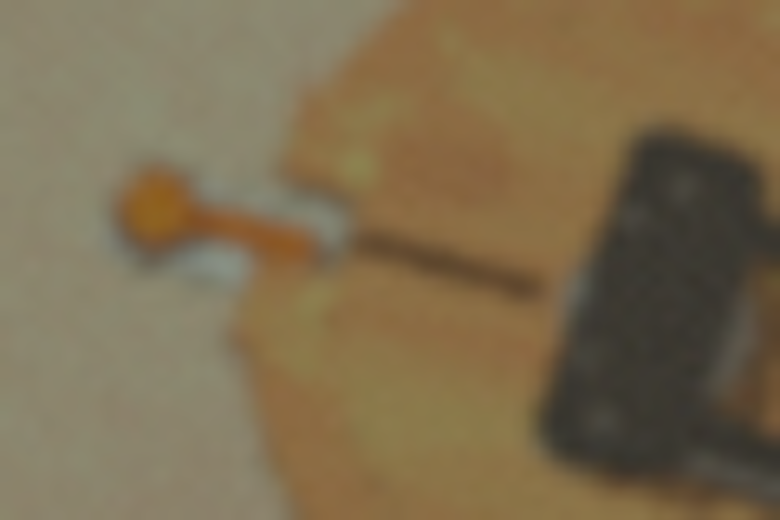

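The pin is at about (334.6,184) and lies about 3 mm off the middle of the slot after allowing for height parallax. That means about 2.5° more.

Request:
arm_command(
  increments=[
    [0, [-1, -0.3, 0], -1],
    [0, [-2, -0.6, 0], -2],
    [0, [-2.6, -0.7, 0], -2.5],
    [0, [-2.6, -0.7, 0], -2.5],
    [0, [-2.6, -0.7, 0], -2.5],
  ],
)

```text
clock: 6.9
position: [0.5176, -0.1832, 0.2525]
tool_rot: [0.143, 0.99, -0.0, 0.0]
contact_force: [0.0, 1.6, -0.7]
finger_gap: 0.0003
finger_force: 0.7
```

```bash
python3 - <<'E'
from h import *
o=get_obs();print(o['contact_force'],o['finger_force']);go(*o['position'],0)
s=snapshot('top');c=s['color'][165:205,310:370];cv2.imwrite('pics/t5.png',cv2.resize(c,None,fx=13,fy=13,interpolation=2))
E
```

```text
[ 0.0479237   1.64411534 -0.70539362] 0.6502322852611542
tip [ 0.5176 -0.1832  0.0533] xang 163.6 F [ 0.   1.6 -0.7] t 6.9 | shift [  -0.    -0.  -199.2] turn 163.6
```

View pics/t5.png

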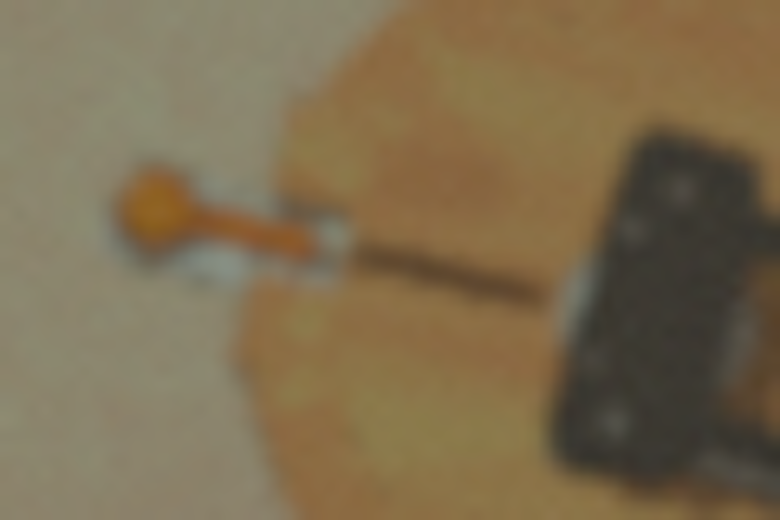

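The pin now sits centred in the slot, with the inlay line pointing at it. I back off, rise and go above the cap.

Request:
arm_command(
  increments=[
    [0, [5, 0, 0], 0],
    [0, [12, 0, 0], 0],
    [0, [12, 0, -25], 0],
    [0, [12, 0, -45], 0],
    [0, [12, 0, -45], 0],
    [0, [12, 0, -45], 0],
  ],
)

```text
clock: 7.55
position: [0.5058, -0.1796, 0.2977]
tool_rot: [0.143, 0.99, -0.0, 0.0]
contact_force: [0.8, -0.2, -1.0]
finger_gap: 0.0003
finger_force: 0.0
```

```bash
python3 -c "
from h import *
go(.549,-.130,.060,163.6)"
```

```text
tip [ 0.5058 -0.1796  0.0985] xang 163.6 F [ 0.8 -0.2 -1. ] t 7.55 | shift [-27.4  59.8  38.6] turn -0.0
```

Request:
arm_command(
  increments=[
    [0, [-27, 60, 0], 0],
    [0, [-27, 60, 0], 0],
    [0, [-27, 60, 25], 0],
    [0, [-27, 60, 39], 0],
    [0, [-27, 60, 39], 0],
    [0, [-27, 60, 39], 0],
  ],
)

```text
clock: 8.15
position: [0.5486, -0.1303, 0.2583]
tool_rot: [0.143, 0.99, -0.0, -0.001]
contact_force: [0.8, -0.7, 0.7]
finger_gap: 0.0006
finger_force: 0.0
```

```bash
python3 -c "
from h import *
go(.549,-.130,.040,163.6)
s=snapshot('scene');c=s['color'][190:270,240:350];cv2.imwrite('pics/s6.png',cv2.resize(c,None,fx=7,fy=7,interpolation=2))"
```

```text
tip [ 0.5486 -0.1303  0.0591] xang 163.5 F [ 0.8 -0.7  0.7] t 8.15 | shift [-0.3  0.4 19.1] turn -0.1
```

View pics/s6.png

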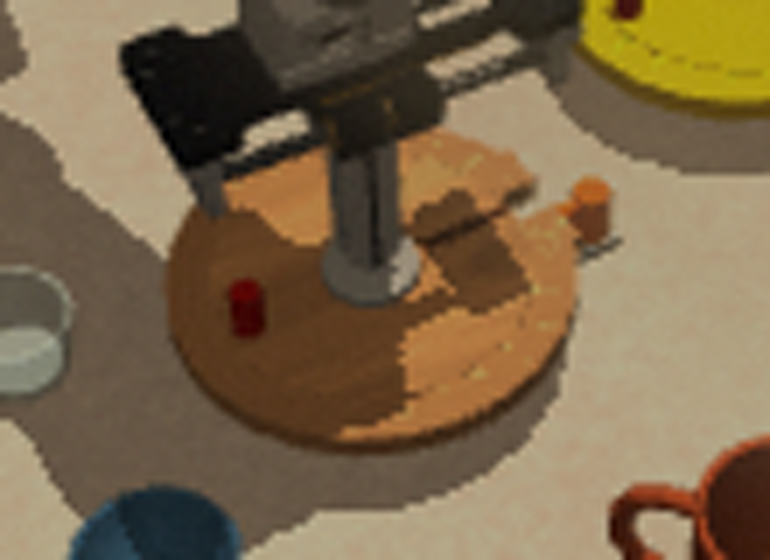

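The fingertip is over the cap and the notch faces the orange post. I press slowly.

Request:
arm_command(
  increments=[
    [0, [0, 0, 4], 0],
    [0, [0, 0, 6], 0],
    [0, [0, 0, 7.5], 0],
    [0, [0, 0, 9], 0],
    [0, [0, 0, 10], 0],
    [0, [0, 0, 11], 0],
    [0, [0, 0, 12], 0],
    [0, [0, 0, 13], 0],
  ],
)

```text
clock: 9.0
position: [0.549, -0.1299, 0.2457]
tool_rot: [0.143, 0.99, -0.0, 0.0]
contact_force: [-2.5, 0.6, 5.0]
finger_gap: 0.0009
finger_force: 2.6
```

```bash
python3 -c "
from h import *
go(.549,-.130,.040,163.6)"
```

```text
tip [ 0.549  -0.1299  0.0465] xang 163.6 F [-2.5  0.6  5. ] t 9.0 | shift [-0.  -0.1  6.5] turn -0.0
```

Request:
arm_command(
  increments=[
    [0, [0, 0, 1.5], 0],
    [0, [0, 0, 3], 0],
    [0, [0, 0, 4.5], 0],
    [0, [0, 0, 6], 0],
    [0, [0, 0, 7], 0],
    [0, [0, 0, 7.5], 0],
    [0, [0, 0, 8], 0],
    [0, [0, 0, 8], 0],
  ],
)

```text
clock: 9.8
position: [0.5492, -0.13, 0.2391]
tool_rot: [0.143, 0.99, 0.0, 0.001]
contact_force: [-8.0, 1.1, 30.0]
finger_gap: 0.0005
finger_force: 15.1
```

```bash
python3 -c "
from h import *
go(.549,-.130,.040,163.6)"
```

```text
tip [ 0.5492 -0.13    0.0399] xang 163.6 F [-8.   1.1 30. ] t 9.8 | shift [ 0.2 -0.1 -0.1] turn -0.0
```

The tip is at 39.9 mm (seated is 40) with 30 N, so the tray is home. I hold briefly, then retreat straight up.

Request:
arm_command(
  increments=[
    [0, [0, 0, 0], 0],
    [0, [0, 0, 0], 0],
    [0, [0, 0, -3], 0],
    [0, [0, 0, -20], 0],
    [0, [0, 0, -60], 0],
    [0, [0, 0, -100], 0],
    [0, [0, 0, -140], 0],
    [0, [0, 0, -140], 0],
    [0, [0, 0, -140], 0],
  ],
)

```text
clock: 10.7
position: [0.549, -0.1297, 0.3782]
tool_rot: [0.143, 0.99, 0.0, 0.001]
contact_force: [-0.0, -0.1, -0.4]
finger_gap: 0.0006
finger_force: 0.0
```

```bash
python3 - <<'E'
from h import *
o=get_obs();print(o['contact_force'],o['position'],o['clock'])
s=snapshot('scene');c=s['color'][180:280,230:380];cv2.imwrite('pics/s7.png',cv2.resize(c,None,fx=5,fy=5,interpolation=2))
K=s['mtx'];E=s['extrinsics']
for z in(.052,.040):
  for P in((.549,-.130,z),(.549,-.130,z-.008)):
    q=E[:3,:3]@P+E[:3,3];u=K[0,2]+K[0,0]*q[0]/-q[2];v=K[1,2]+K[1,1]*-q[1]/-q[2];print(z,u,v,world(s,u,v))
q=[world(s,u,v)[2] for u in range(285,300,2) for v in range(226,233,2)];print('cap z median',np.median(q))
q=[world(s,u,v)[2] for u in range(268,280,2) for v in range(225,240,2)];print('tray z median',np.median(q))
E
```

```text
[-0.02797875 -0.05725282 -0.44793124] [ 0.54900945 -0.1297103   0.37816697] 10.7
0.052 292.47628645186006 227.56266361294865 [ 0.540718   -0.12327177  0.03951603]
0.052 292.5869418643241 229.26360284186006 [ 0.54659532 -0.12804645  0.0403446 ]
0.04 292.64189592316 230.1083289368639 [ 0.54863359 -0.12970233  0.03944068]
0.04 292.7510651195792 231.78642280180253 [ 0.55214584 -0.13255566  0.03684222]
cap z median 0.040114758488276614
tray z median 0.03391151812674764
```

View pics/s7.png

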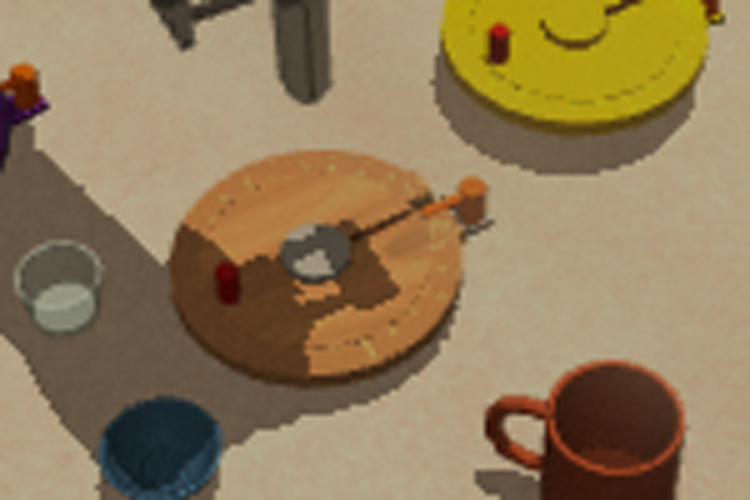

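The picture shows the tray seated with the orange pin in its notch (about 445,205 in the crop). The cap measures 40 mm above the shelf and the finger is clear.

```bash
python3 -c "
from rig import *
print(finish_job())"
```

```text
the job is handed in; nothing more can be done
None
```

The tray is locked on its stand: I turned it about 105° counter-clockwise until the notch sat over the pin, then pressed it home. The cap measures 40 mm above the shelf, the arm is clear, and the job was handed in at about 11 s, though the hand-in gave no verdict.

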